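# Clear the jar and pop open the touch-latch cupboard

### The job

The glass jar stands in the way of the blue push-to-open door of the low cupboard. Push the jar along the platform so that it slides well clear of the door's swing, then press the door in (the yellow mark near its free edge shows the spot) and let go so that the spring catch pops it ajar, and last push the door on round until it stands wide open, about square to the cupboard's front. Lift nothing, keep the jar upright, leave the bottles, can, baskets and the can crusher's button alone, and finish with the jar still clear.

Things in the scene. Friction and masses are not known exactly. Their poses are not given: they have to be found in the camera images.
- cupboard: Low fixed wooden cupboard, 200 mm deep (its x), 160 wide (its y), 110 tall. Origin: centre of its underside. Its -x side is the open front, 10 mm behind the blue door, and faces the robot more or less; its y axis points from the door's free edge toward the hinge. Inside stand an orange tin and a white latch housing, none of it nearer the free edge than 50 mm.
- hinge (a point): Point on the door's vertical hinge axis, 110 mm above the platform; in the cupboard's frame at x -116, y +80 mm. Axes as the cupboard's. Fixed to the cupboard.
- flap (a joint): Door angle, rad. 0 shut; negative pressed in, stop at -0.06; positive open, free edge swinging out of the front (clockwise from above), stop at 1.75. Pressed past -0.035 (5 mm at the mark, 3 to 4 N) the catch lets go; as the finger withdraws, a spring plunger pushes the door to about 0.4. From there it turns with light friction (0.03 N m) and stays where left. The catch does not engage again.
- press_mark (a point): Centre of the yellow square (16 mm) on the door's front face, 140 mm from the hinge axis, 85 mm above the platform; moves with the door. A yellow strip on the top edge of the door shows the same place from above. Axes: x through the door from front to back, y along it toward the hinge.
- flap_edge (a point): Top of the free vertical edge of the blue door, a plain panel without handle: 160 mm from the hinge axis to this edge, 12 mm thick (its middle plane holds the hinge axis and this point), from 7 to 107 mm above the platform. Moves with the door, axes as the press mark's.
- plunger_tip (a point): Tip of the white spring plunger, a level rod 10 mm thick behind the door, 100 mm from the hinge and 60 mm above the platform. After release it stays out, 40 mm in front of where the shut door's back was. Axes as the cupboard's.
- jar: Clear glass jar, upright, 84 mm in diameter up to 75 mm, then narrowing to a steel lid 74 mm across, 96 mm tall in all, 250 to 500 g, loose on the platform in front of the door. Origin: centre of its underside. It is clear of the door's swing when its axis is more than 210 mm from the hinge axis.
- bottle_a: Amber swing-top bottle, 72 mm in diameter, 251 mm tall, loose and upright. Bystander. Origin: centre of its underside.
- bottle_b: Green swing-top bottle, 72 mm in diameter, 251 mm tall, loose and upright. Bystander. Origin: centre of its underside.
- can: Empty aluminium drinks can, 66 mm in diameter, 115 mm tall, loose and upright. Bystander. Origin: centre of its underside.
- basket_low: Lower grey slatted plastic basket, 240 x 180 x 100 mm. Bystander. Origin: centre of its underside.
- basket_top: Upper grey basket of the same size, lying loosely on the rim of the lower one. Bystander. Origin: centre of its underside.
- crusher: Fixed aluminium can crusher, 160 x 120 mm, 170 mm tall without its button. Origin: centre of its underside.
- crush_button (a joint): Travel of the red press button on top of the crusher, 0 = up, 6 mm = fully down. To be left alone.
Things that resemble listed ones, but are neither listed nor needed, are in the scene too. What is shaped like the jar but orange or turquoise is not meant.

How it is judged (in metres and radians):
On the way, in this order (a step that is already met when the one before it is completed fails the run):
1. the jar has been slid clear of the door's swing while the door is still shut (horizontal distance between jar and hinge above 0.21 m and value of joint flap below 0.1 rad), for 0.1 s.
2. the door is pressed in (value of joint flap below -0.025 rad), for 0.02 s.
3. the spring has popped the door ajar, nothing touching it (value of joint flap between 0.2 and 0.8 rad and contact force between the fingers and cupboard below 0.5 N), for 0.15 s.
At the end, for the whole second after the job is handed in: The door stands still, open by at least 1.2 rad (about 70 degrees); the jar stands upright and still on the platform with its axis more than 210 mm from the hinge axis (value of joint flap above 1.2 rad and velocity of joint flap between -0.05 and 0.05 rad/s and horizontal distance between jar and hinge above 0.21 m and angle between jar's own z axis and vertical below 0.1 rad and height (world z) of jar between -0.006 and 0.006 m and linear speed of jar below 0.02 m/s); the robot touches nothing.
It fails at once if the jar is lifted (12 mm) or tipped (0.3 rad) (height (world z) of jar above 0.012 m or angle between jar's own z axis and vertical above 0.3 rad).
It fails at once if a bottle, the can or a basket is moved by more than 30 mm or tipped (distance of any of bottle_a, bottle_b, can, basket_low, basket_top from where it was at the start of the episode above 0.03 m or angle between any of bottle_a, bottle_b, can's own z axis and vertical above 0.25 rad).
It fails at once if the crusher's button is pressed (value of joint crush_button above 0.003 m).
It also fails if it takes over 61 s, if anything falls off the work surface, if the arm or the gripper's body presses on something with over 40 N, if the wrist force passes 120 N, or if a joint passes its speed limit or range.

### The arm

A 6-joint arm with a two-finger parallel gripper is mounted at the origin on the work surface. World frame = base frame: x ahead of the robot, y to its left, z up, the work surface at z = 0. Lengths are in mm, angles in rad, forces in N, time in s.
With the tool pointing down it reaches from about 350 to 975 mm from the base axis. Payload 7.1 kg.
Tool frame: the origin (TCP) lies on the front face of the gripper's body, between the roots of the fingers; the fingertips stand 80 mm ahead of it and the grasp point (between the pads) lies 61 mm ahead of it (env.tips_ahead is the distance from the TCP to the fingertips, in mm); z points along the fingers, y is the line along which they close (so a half turn about z gives the same grasp; the last joint's range is limited). The gripper opens to 88 mm and grips with 3 to 60 N. Pads are 20 mm wide; open, the fingers measure 115 mm over their backs; the gripper's body (75 mm by 178 mm) begins 61 mm behind the grasp point.
Start: joints at [-1.363, 0.423, 1.63, -0, 1.089, -0.019], TCP at [140.557, -608.974, 302.675] pointing down, gripper open.
Joint ranges: [-3, 3], [-0.9, 2.11], [0.09, 2.58], [-1.31, 4.45], [0.11, 2.69], [-2.54, 2.54]. Speed limits (rad/s): [2.39, 2.39, 3.01, 3.14, 3.14, 3.14].

### API

Orientations are given as a unit quaternion [x, y, z, w].
In Python, from station import env, set_gripper, viewer, workorder gives the robot as it stands. Calls block until the motion is done:
- env.reach(position, orientation): joint-space move of the TCP to a pose.
- env.move_l(position, rot=None, rate=150, f_stop=None): straight line of the TCP; rot=None keeps the orientation; rate is the mean speed in mm/s. With f_stop (N) it stops when the force on the tool has changed by that much, and returns True; else False.
- env.move_joints(angles): joint-space move.
- set_gripper(opening): finger opening in mm; the grip force is fixed at half the most; returns when the fingers have stopped.
- env.hold(seconds).
- env.ik(position, orientation): joint angles nearest the present ones, or None.
- env.read_state(): the state.
- viewer.camera(name): name is "scene" or "top"; returns the picture (480x640x3 uint8, blue, green, red); there is no depth.
- viewer.camera_params(name): a dict with "fx", "fy", "cx", "cy" (pixels), "dist" ([k1, k2, p1, p2, k3] as OpenCV has them; the pictures are not rectified), "pose" (4x4, takes a point from camera to world coordinates). Camera axes: x right, y up, looking along -z (the intrinsics and any distortion apply to the point x, -y, -z); pixel columns grow to the right and rows downward; lengths in mm; the calibration is good to about 2 mm. A picture is of the moment at which its call begins. camera_params takes no time and is no camera call.
A pose or a line that the arm cannot do raises env.IKError and nothing moves.
- workorder.sign_off(): hands the job in; it is judged then, once.
The state is a dict: "time_s": time; "qpos": joint angles; "dq": joint speeds; "tau": joint torques, N m; "tool_pos": TCP position; "orientation": TCP orientation; "force": force on the tool from outside, world axes, zero at the start; "wrist_torque": the same for the moment, N m; "width": finger opening in mm; "grip_force": force on a finger pad.
Only numpy, scipy, OpenCV 4.12 (cv2) and the standard library are available. Lean on these libraries where they do the work, as an engineer would, in place of code of your own. Each camera call takes 0.05 s, during which the arm holds its last target. There are 200 camera calls.

## Working session

There is one attempt and no reset: what is moved stays moved. The work goes in short steps, each a Python script; the robot and the scene stay as the last script left them, time stands still between calls to the robot, and variables do not carry over. Pictures are saved under pics/ and viewed, at most 10 in all, crops included, and the job is handed in when it is done.

```bash
mkdir -p pics; ls
cat > h.py <<'E'
import numpy as np, cv2
from station import env, set_gripper, viewer, workorder
def snap(c,f):
    im=viewer.camera(c); cv2.imwrite('pics/'+f,im); return im
def px2w(c,uv,z):
    p=viewer.camera_params(c); K=np.array([[p['fx'],0,p['cx']],[0,p['fy'],p['cy']],[0,0,1.]])
    n=cv2.undistortPoints(np.array([[uv]],float),K,np.array(p['dist'],float))[0,0]
    T=np.array(p['pose']); d=T[:3,:3]@np.array([n[0],-n[1],-1]); o=T[:3,3]
    return o+d*(z-o[2])/d[2]
E
python3 - <<'E'
from h import *
a=snap('top','t0.png');b=snap('scene','s0.png')
for c in('top','scene'):print(np.round(viewer.camera_params(c)['pose'],2).tolist(),viewer.camera_params(c)['fx'])
E
```

```text
pics
[[0.03, 0.98, -0.18, 298.98], [-1.0, 0.03, 0.0, 44.58], [0.01, 0.18, 0.98, 1429.75], [0.0, 0.0, 0.0, 1.0]] 540.3461369297547
[[-0.61, -0.54, 0.57, 1283.23], [0.79, -0.44, 0.43, 614.86], [0.02, 0.71, 0.7, 1006.56], [0.0, 0.0, 0.0, 1.0]] 538.6000764576515
```

View pics/t0.png

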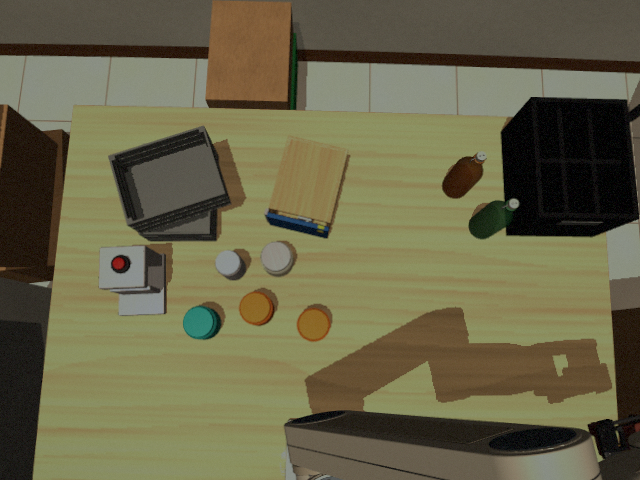

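View pics/s0.png

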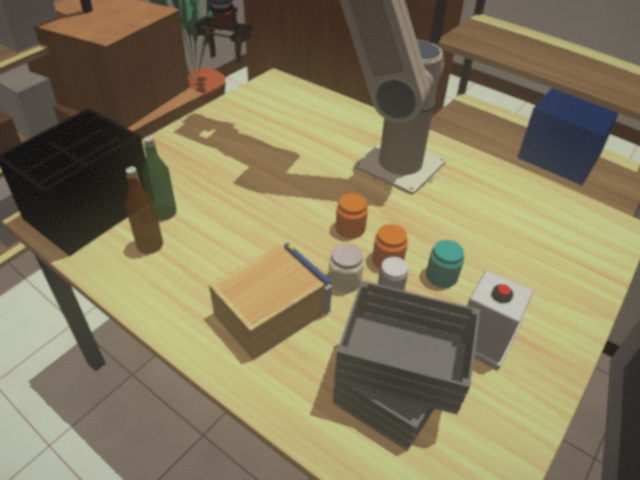

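Top view: blue door from (267,215) to (328,233), apparently with the yellow mark at (322,228). Jar candidates are the clear one with the grey lid at (278,258), orange at (257,308) and (313,323), turquoise at (201,322), and the can at (230,264). I choose (278,258) and check it in a close crop.

Run:
```python
from h import *
a=cv2.imread('pics/t0.png')[125:345,180:370]
b=cv2.imread('pics/s0.png')[180:310,270:480]
a=cv2.resize(a,None,fx=2.7,fy=2.7,interpolation=cv2.INTER_CUBIC)
cv2.imwrite('pics/c0.png',a)
for n,uv,z in [('lid',(278,257),96),('can',(230,264),115),('o1',(257,307),90),('o2',(313,323),90),('turq',(201,321),90),('dL',(267,214),107),('dR',(328,233),107),('mark',(322,228),107),('cupBL',(291,138),110),('cupBR',(348,152),110),('botb',(483,235),0),('bota',(456,195),0)]:
    print(n,np.round(px2w('top',uv,z)))
```

```text
lid [510. 140.  96.]
can [486. 256. 115.]
o1 [384. 187.  90.]
o2 [349.  48.  90.]
turq [346. 323.  90.]
dL [616. 171. 107.]
dR [572.  17. 107.]
mark [584.  32. 107.]
cupBL [819. 118. 110.]
cupBR [785. -30. 110.]
botb [ 601. -407.    0.]
bota [ 711. -335.    0.]
```

View pics/c0.png

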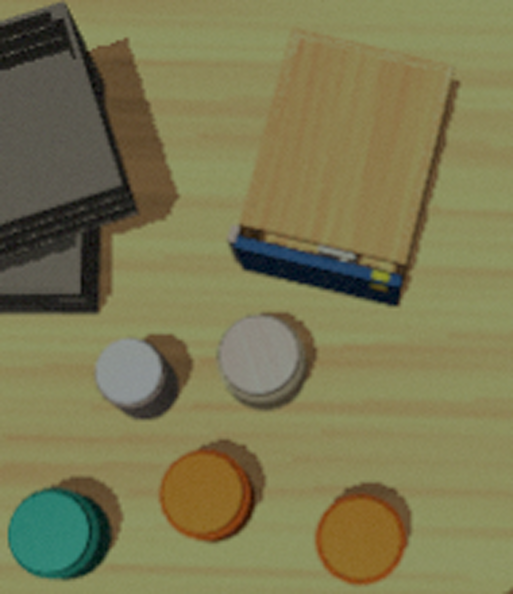

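Run:
```python
from h import *
f=lambda u,v,z:px2w('top',(180+(u+.5)/2.7-.5,125+(v+.5)/2.7-.5),z)[:2]
src=np.array([[100,80],[100,-80],[-100,-80],[-100,80],[-116,-80],[-116,-60]],float)
dst=np.array([f(292,30,110),f(455,70,110),f(407,264,110),f(243,226,110),f(401,278,107),f(381,273,107)])
print(dst.round())
A=src-src.mean(0);B=dst-dst.mean(0);U,S,V=np.linalg.svd(A.T@B);R=(U@V).T;t=dst.mean(0)-R@src.mean(0)
print('yaw',np.arctan2(R[1,0],R[0,0]),'c',t,'res',(src@R.T+t-dst).round(1).tolist())
for n,p in [('hinge',(-116,80)),('edge',(-116,-80)),('mark',(-122,-60))]: print(n,(R@p+t).round(1))
h=R@[-116,80]+t
for n,p in [('jar',f(261,355,96)),('can',f(131,371,115)),('o1',f(201,492,94)),('o2',f(360,536,94)),('tq',f(50,530,94)),('basketcorner',f(100,305,100)),('basket top corner',f(137,212,200))]: print(n,p.round(),'cup',(R.T@(p-t)).round(),np.linalg.norm(p-h).round())
# jar check from the scene view
print('jar scene',px2w('scene',(346,256),96))
```

```text
[[824. 126.]
 [789. -30.]
 [599.  11.]
 [630. 165.]
 [586.  17.]
 [590.  35.]]
yaw -0.20919348224826984 c [712.35378681  68.89775388] res [[2.3, -0.1], [4.6, -0.2], [-0.6, -0.0], [0.7, 3.1], [-3.5, -1.9], [-3.6, -1.0]]
hinge [615.5 171.2]
edge [582.3  14.7]
mark [580.6  35.5]
jar [512. 144.] cup [-212.   32.] 107.0
can [491. 260.] cup [-257.  141.] 154.0
o1 [384. 194.] cup [-347.   54.] 233.0
o2 [348.  48.] cup [-352.  -96.] 294.0
tq [346. 329.] cup [-413.  179.] 313.0
basketcorner [554. 295.] cup [-202.  188.] 139.0
basket top corner [618. 249.] cup [-130.  157.] 78.0
jar scene [520.62169073 150.25335367  96.        ]
```

```bash
cat >> h.py <<'E'
from scipy.spatial.transform import Rotation as Ro
yaw=-0.209; RC=np.array([[np.cos(yaw),-np.sin(yaw)],[np.sin(yaw),np.cos(yaw)]]); tC=np.array([712.,69.])
def W(x,y,z): return list(RC@[x,y]+tC)+[z]          # cupboard frame -> world
def down(vx):                                        # tool down, tool x along cupboard-frame vector vx
    a=RC@vx; a=a/np.linalg.norm(a); X=np.array([*a,0]); Z=np.array([0,0,-1.]); Y=np.cross(Z,X)
    c=[Ro.from_matrix(np.c_[s*X,s*Y,Z]).as_quat() for s in(1,-1)]
    j=[env.ik(W(-212,85,300),q) for q in c]
    return min((abs(k[5]),i) for i,k in enumerate(j) if k is not None)[1],c
def rotdown(vx):
    i,c=down(vx); return c[i]
def say(): 
    s=env.read_state(); print(round(s['time_s'],2),np.round(s['tool_pos'],1),np.round(s['force'],1))
E
python3 - <<'E'
from h import *
d=np.array([-.148,-.989]); q=rotdown(d); j=np.array([-212,32]); P=lambda s,z:W(*(j+d*s),z)
print(env.ik(P(-53,122),q),env.ik(P(150,122),q))
env.reach([330,-330,360],env.read_state()['orientation'])
set_gripper(56)
env.reach(P(-53,260),q); say()
print(env.move_l(P(-53,122),rate=120,f_stop=6)); say()
snap('top','t1.png');snap('scene','s1.png')
a=cv2.imread('pics/t1.png')[150:330,170:350];b=cv2.imread('pics/s1.png')[170:350,280:460]
cv2.imwrite('pics/c1.png',cv2.resize(np.hstack([a,b]),None,fx=2.2,fy=2.2,interpolation=cv2.INTER_CUBIC))
E
```

```text
[ 3.29814972e-01  6.00975090e-01  1.85823435e+00 -4.44089210e-16
  6.82383211e-01  6.87358796e-01] [-1.77150449e-02  5.03267402e-01  2.08907639e+00 -4.44089210e-16
  5.49248861e-01  3.39828779e-01]
4.12 [530.1 193.1 260.2] [-0.2  0.1  0.3]
False
5.42 [530.3 194.1 122.7] [ 0.1  0.  -0. ]
```

View pics/c1.png

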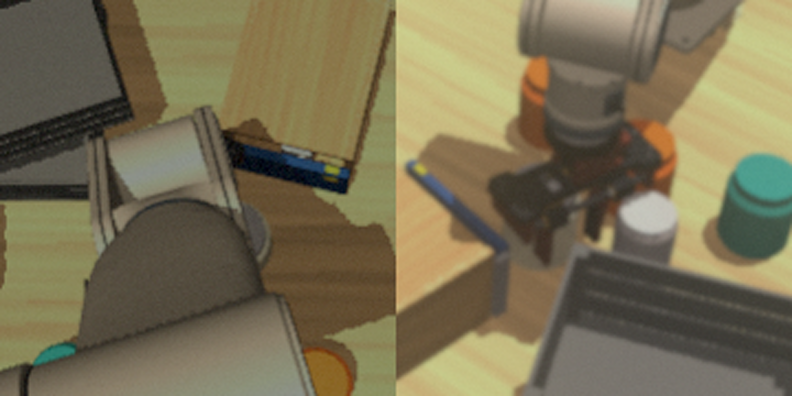

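The fingers stand at (545,245) and (595,220) in the right half, between the jar and the can, touching nothing. Now I push.

Run:
```python
from h import *
d=np.array([-.148,-.989]); q=rotdown(d); j=np.array([-212,32]); P=lambda s,z:W(*(j+d*s),z)
print(env.move_l(P(-35,122),rate=40,f_stop=12));say()
print(env.move_l(P(150,122),rate=60,f_stop=12));say()
env.move_l(P(125,122),rate=60)
env.move_l(P(125,260),rate=200)
set_gripper(0)
env.reach(W(-250,-20,330),rotdown([1,0])); say()
snap('top','t2.png');snap('scene','s2.png')
a=cv2.imread('pics/t2.png')[150:370,170:410];b=cv2.imread('pics/s2.png')[150:370,220:460]
cv2.imwrite('pics/c2.png',cv2.resize(np.hstack([a,b]),None,fx=1.66,fy=1.66,interpolation=cv2.INTER_CUBIC))
```

```text
False
6.12 [523.5 176.8 122.1] [ 1.1 -0.6  0. ]
False
9.35 [458.8   3.9 122. ] [1.  2.7 0.5]
13.09 [463.2 101.2 329.8] [-0.2  0.3 -0.7]
```

View pics/c2.png

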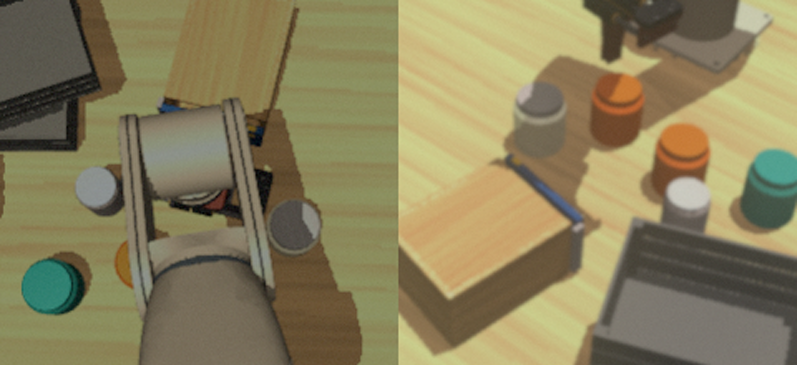

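The jar stands upright at crop (296,227), about 267 mm from the hinge by the push geometry. The door is still shut, and next I press it.

Run:
```python
from h import *
j=px2w('top',(348.3,286.7),96)[:2]; print('jar',j.round(),np.linalg.norm(j-np.array(W(-116,80,0)[:2])).round())
q=rotdown([1,0])
env.reach(W(-165,-60,220),q)
print(env.move_l(W(-165,-60,152),rate=120,f_stop=6));say()
print(env.move_l(W(-118,-60,152),rate=25,f_stop=9));say()
s=env.read_state()['tool_pos']; print('cup',(RC.T@(np.array(s[:2])-tC)).round(1))
env.move_l(W(-245,-60,152),rate=150);say()
env.move_l(W(-245,-60,250),rate=200)
env.hold(.3)
env.reach([330,-150,360],q); say()
snap('top','t3.png');snap('scene','s3.png')
a=cv2.imread('pics/t3.png')[150:370,190:430];b=cv2.imread('pics/s3.png')[150:370,220:460]
cv2.imwrite('pics/c3.png',cv2.resize(np.hstack([a,b]),None,fx=1.66,fy=1.66,interpolation=cv2.INTER_CUBIC))
```

```text
jar [440. -37.] 272.0
False
14.54 [538.5  44.8 152.9] [-0.8 -0.1 -0.1]
True
16.07 [578.3  35.7 151.4] [-2.2  0.7  0.7]
cup [-123.9  -60.3]
17.02 [461.1  61.1 152.3] [ 0.6 -0.3  0.5]
19.02 [ 330.3 -149.7  359.7] [ 0.4  0.5 -0.5]
```

View pics/c3.png

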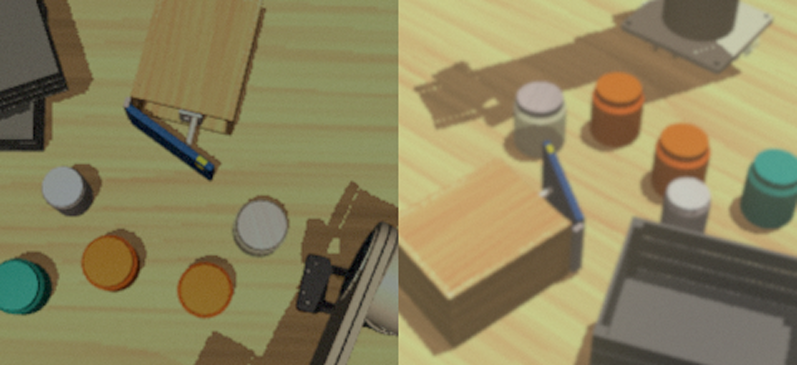

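The door has popped ajar: free edge at crop (213,172), hinge end at (130,109), with the gap behind it clear of the plunger at (190,130). The jar is clear at (262,227). Now I go behind the door and swing it open.

Run:
```python
from h import *
C=lambda p:RC.T@(np.array(p[:2])-tC)
e=C(px2w('top',(190+213/1.66,150+170/1.66),107));h=np.array([-116,80.]);r=e-h
print('edge cup',e.round(),'theta',np.arctan2(-r[0],-r[1]).round(2),np.linalg.norm(r).round())
q=rotdown([1,0])
env.reach(W(-134,-64,250),q)
print('bump',env.move_l(W(-134,-64,152),rate=100,f_stop=5));say()
for th in (.45,.65,.85,1.05,1.25,1.4,1.5):
    p=h+138*np.array([-np.sin(th),-np.cos(th)])+20*np.array([np.cos(th),-np.sin(th)])
    if env.move_l(W(*p,152),rate=60,f_stop=8): print('stop');break
say(); p=C(env.read_state()['tool_pos'])
env.move_l(W(p[0],p[1]-25,152),rate=40); env.move_l(W(p[0],p[1]-25,250),rate=200)
env.reach([330,-150,360],q); say()
snap('top','t4.png');snap('scene','s4.png')
a=cv2.imread('pics/t4.png')[150:370,190:430];b=cv2.imread('pics/s4.png')[150:370,220:460]
cv2.imwrite('pics/c4.png',cv2.resize(np.hstack([a,b]),None,fx=1.66,fy=1.66,interpolation=cv2.INTER_CUBIC))
```

```text
edge cup [-180.  -68.] theta 0.41 161.0
bump False
21.47 [568.1  34.2 152.6] [ 0.4 -1.   0.4]
25.41 [475.7 170.9 152. ] [ 0.1 -0.2  0.6]
28.12 [ 330.3 -149.7  359.5] [ 0.2  0.  -0.2]
```

View pics/c4.png

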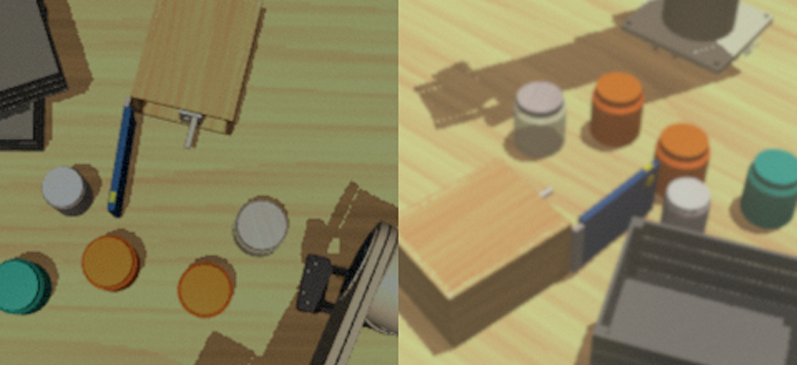

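The door stands about square to the front (crop (130,105) to (115,210)), the jar is clear at (262,227), the can hasn't moved, and the arm touches nothing.

```bash
python3 -c "
from h import *
print(workorder.sign_off())"
```

```text
the job is handed in; nothing more can be done
None
```

The job is handed in, though `sign_off` returned no verdict: the jar is about 270 mm from the hinge, the door was pressed, popped ajar to about 0.4 rad and now stands about square to the front, and no bystander was touched as far as the pictures show.

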